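# Load the shaker cradle and hold its cover down

## Task

Push the two loose tins one by one into the lane between the cradle's guide rails, upright and never lifted off the bench, until they and the tin already there stand in single file, closed up against one another and the end stop. Then bring the cover up by its handle, slide its tongue level in under the hood at the lane's end until its hole drops over the locating pin hidden there, and press the cover down as far as the sprung frame will go, leaving the filler can, its lid and the putty knife undisturbed. Finish while holding: the program ends with the gripper still pressing the cover fully down, not letting go.

Things in the scene. Friction and masses are not known exactly. Their poses are not given: they have to be found in the camera images.
- cradle: grey steel cradle fixed on the bench; origin on the bench, x along the lane from its mouth to the end stop, y across, z up. Guide rails 42 mm tall, 14 thick, inner faces at y = +-27 mm (lane 54 wide), x -105 to +50 mm; flared guides widen the mouth to about 102 mm at x = -147. No floor: tins slide on the bench
- stop (a point): middle of the end stop's face, cradle x = 50 mm, on the bench: the front of a 42 mm tall, 82 mm wide end block (x 50 to 105). Three tins closed up have their centres at cradle x = 27, -19 and -65 mm. Axes as the cradle
- hood (a point): middle of the lane-side edge, at the underside, of the flat hood over the end block: cradle x = 60 mm, 86 mm above the bench. Hood 4 mm thick, 82 wide, x 60 to 105 mm, on two side posts (x 69 to 105) that leave 64 mm between them; open towards the lane. Axes as the cradle
- pin (a point): centre of the tip of the fixed upright locating pin hidden under the hood: 10 mm diameter, on the lane's centreline at cradle x = 75 mm, tip 64 mm above the bench (10 mm above the sprung frame at rest, 22 mm below the hood). Axes as the cradle.
- frame (a joint): travel in m of the black sprung frame on the rails and end block on which the cover rests: 0 = up (its top 54 mm above the bench), 0.006 = fully down (top at 48 mm). It carries the cover unmoved, yields at about 6 N and is fully down at about 14 N in all (the cover's 3 N included); it springs back when released
- cover: flat aluminium cover, about 300 g; origin at the centre of the underside of its plate, 150 x 84 x 6 mm (x, y, z). x points to the tongue, 36 mm wide, 6 thick, x 75 to 115 mm. Black bar handle centred on top: 14 mm along x, 50 along y, z 6 to 40 mm. In place its x is along the cradle's x, its origin at cradle x = -20 mm, y = 0
- cover_hole (a point): centre, at the underside, of the 14 mm hole through the tongue, at cover x = 95 mm, y = 0; axes as the cover
- tin1: plain steel tin, upright cylinder 46 mm diameter, 42 mm tall, about 120 g, origin at the centre of its underside; starts loose on the bench before the mouth of the lane
- tin2: plain steel tin, upright cylinder 46 mm diameter, 42 mm tall, about 120 g, origin at the centre of its underside; starts loose on the bench before the mouth of the lane (either of the two may be the nearer)
- tin3: plain steel tin, upright cylinder 46 mm diameter, 42 mm tall, about 120 g, origin at the centre of its underside; starts already inside the lane, near the end stop
- filler_can: bystander: big can, 144 mm diameter, 170 mm tall, origin at the centre of its underside
- knife: bystander: putty knife lying on an 8 mm thick glass plate (260 x 220 mm, fixed on the bench) to the left, origin near its middle
- can_lid: bystander: the can's round lid lying on the bench, 140 mm diameter, 8 mm thick, origin at the centre of its underside
Things that resemble listed ones, but are neither listed nor needed, are in the scene too. There is more than one size of the cover; the job needs the smaller. What is shaped like the tin1 but purple is not meant.

How it is judged:
On the way, in this order (a step that is already met when the one before it is completed fails the run):
1. all three tins stand upright in single file in the lane, closed up to the end stop (x of tin1 in the frame of cradle between -0.077 and 0.032 m and y of tin1 in the frame of cradle between -0.008 and 0.008 m and height (world z) of each of tin1, tin2, tin3 below 0.008 m and angle between each of tin1, tin2, tin3's own z axis and vertical below 0.1 rad and x of tin2 in the frame of cradle between -0.077 and 0.032 m and y of tin2 in the frame of cradle between -0.008 and 0.008 m and x of tin3 in the frame of cradle between -0.077 and 0.032 m and y of tin3 in the frame of cradle between -0.008 and 0.008 m), for 0.2 s.
2. the cover's hole has dropped over the pin (horizontal distance between cover_hole and pin below 0.004 m and z of cover_hole in the frame of pin below -0.006 m and angle between the x axis of cover and the x axis of cradle, either way round below 0.1 rad and angle between cover's own z axis and vertical below 0.06 rad), for 0.05 s.
At the end, for the whole second after the job is handed in: Tins upright in the lane within 8 mm of its centreline, closed up to the stop with at most 12 mm of gaps in all; cover hole within 4 mm of the pin, 6 mm or more down on it, level, aligned within 0.1 rad; frame pressed down at least 4.5 mm, robot still pressing with over 3 N (all of step 1 and all of step 2 and value of joint frame above 0.0045 m and contact force between any of the fingers, the arm and cover above 3 N); the arm keeps its last pose, push and grip.
It fails at once if a tin is lifted 25 mm or more off the bench (height (world z) of any of tin1, tin2, tin3 above 0.025 m).
It fails at once if a tin is tipped over (angle between any of tin1, tin2, tin3's own z axis and vertical above 0.6 rad).
It fails at once if the filler can is moved more than 25 mm (distance of filler_can from where it was at the start of the episode above 0.025 m).
It fails at once if the putty knife is moved more than 25 mm (distance of knife from where it was at the start of the episode above 0.025 m).
It fails at once if the can lid is moved more than 25 mm (distance of can_lid from where it was at the start of the episode above 0.025 m).
It also fails if it takes over 72 s, if anything falls off the work surface, if the arm or the gripper's body presses on something with over 40 N, if the wrist force passes 120 N, or if a joint passes its speed limit or range.

## Robot

A 6-joint arm with a two-finger parallel gripper is mounted at the origin on the work surface. World frame = base frame: x ahead of the robot, y to its left, z up, the work surface at z = 0. Lengths are in m, angles in rad, forces in N, time in s.
With the tool pointing down it reaches from about 0.35 to 0.875 m from the base axis. Payload 4.2 kg.
Tool frame: the origin (TCP) lies on the front face of the gripper's body, between the roots of the fingers; the fingertips stand 73 mm ahead of it and the grasp point (between the pads) lies 54 mm ahead of it; z points along the fingers, y is the line along which they close (so a half turn about z gives the same grasp; the last joint's range is limited). The gripper opens to 85 mm and grips with 20 to 120 N. Pads are 22 mm wide; open, the fingers measure 114 mm over their backs; the gripper's body (76 mm by 85 mm) begins 54 mm behind the grasp point. The pads swing forward as they close: fully open they stand 13 mm farther back than shut.
Start: joints at [1.429, 0.385, 0.008, 0, -1.194, -0.259], TCP at [0.244, 0.575, 0.304] pointing down, gripper open.
Joint ranges: [-3.14, 3.14], [-1.21, 2.06], [-1.07, 1.41], [-3.16, 2.05], [-2.99, -0.16], [-3.1, 3.1]. Speed limits (rad/s): [2.79, 2.79, 3.14, 3.14, 3.14, 3.14].

## Interface

Orientations are given as a rotation vector (axis times angle).
In Python, from cell import bot gives the robot as it stands.
- The arm moves only by the tool drive_tool, never from a script. Its argument "moves" is a list that holds one entry, the list of rows, each a list of 6 numbers: the shift along the tool's x, y, z normalised to -1 to 1, where 1 is 30 cm, then the turn, a rotation vector about the tool's x, y, z normalised to -1 to 1, where 1 is pi/2 rad. In form: [[[dx, dy, dz, rx, ry, rz], ...]]. A call has 1 to 5 rows; each row shifts and turns the commanded pose from where the row before left it, along the tool's axes as they then stand; what a row does not reach is not made up. A row lasts 1/10 s, in which the tool goes at most 50 mm and 8.59 degrees, less where a joint would pass 70% of its speed; a pose out of reach is approached as far as the arm can. A call with a number of a shift or a turn outside -1 to 1 is refused whole. A call with a gripper value outside its range is refused whole. "claw" is the closure, from -1 (fully open) to 1 (shut), set as the call begins (left out, the last holds). The fingers move at their own pace and stop on an object; "newtons" is the grip in N (left out, the last holds). Time passes only in rows, so rows that do not move let the fingers close. It gives the time, the measured TCP pose, the force, the opening and the grip force at its end, in the units of the state.
- bot.sense(): the state, without advancing time (a new reading comes with each control period).
- bot.get_image(name): name is "scene" or "side" or "wrist"; returns the picture (384x512x3 uint8, red, green, blue); there is no depth.
- bot.camera_model(name): a dict with "camera_matrix" (3x3 intrinsics, pixels), "k1" (the pictures are not rectified: a ray, as slopes to the right and down, at radius r is drawn at 1 + k1 r^2 times it, then the intrinsics apply), "eye" and "attitude" of the camera in the world. Camera axes: x right, y up, looking along -z (the intrinsics and any distortion apply to the point x, -y, -z); pixel columns grow to the right and rows downward; lengths in m; the calibration is good to about 2 mm. A picture is of the moment at which its call begins: read the wrist's pose just before it. camera_model takes no time and is no camera call; for the wrist camera it gives the pose at the moment of the call.
- bot.finish_job(): hands the job in; it is judged then, once.
The state is a dict: "clock": time; "joint_positions": joint angles; "joint_velocities": joint speeds; "effort": joint torques, N m; "ee_pos": TCP position; "tool_rot": TCP orientation; "contact_force": force on the tool from outside, world axes, zero at the start; "ft_torque": the same for the moment, N m; "width": finger opening in m; "grip_force": force on a finger pad.
Only numpy, scipy, OpenCV 4.12 (cv2) and the standard library are available. Lean on these libraries where they do the work, as an engineer would, in place of code of your own. Each camera call takes 0.05 s, during which the arm holds its last target. There are 200 camera calls.

## Working session

There is one attempt and no reset: what is moved stays moved. The work goes in short steps, Python scripts to look and compute and a tool call to move; the robot and the scene stay as the last step left them, time stands still between calls to the robot, and variables do not carry over. Pictures are saved under pics/ and viewed, at most 10 in all, crops included, and the job is handed in when it is done.

Besides the shell and the picture viewer there is one more tool, called after "Request:" as a command line: name --argument value ..., lists and objects as JSON in quotes. drive_tool: Moves the arm, as the interface text tells. Its arguments: {"type":"object","properties":{"moves":{"type":"array","items":{"type":"array","items":{"type":"array","items":{"type":"number"}}}},"claw":{"type":"number"},"newtons":{"type":"number"}},"required":["moves"]}

```bash
mkdir -p pics; ls; cat > h.py <<'E'
import numpy as np, cv2
from cell import bot
from scipy.spatial.transform import Rotation as R
def att(m):
    a=np.array(m["attitude"],float)
    return a if a.shape==(3,3) else R.from_rotvec(a).as_matrix()
def ray(m,u,v):
    K=np.array(m["camera_matrix"],float);k=m["k1"]
    d=np.array([(u-K[0,2])/K[0,0],(v-K[1,2])/K[1,1]]);s=d.copy()
    for _ in range(30): s=d/(1+k*(s@s))
    w=att(m)@np.array([s[0],-s[1],-1.]);return np.array(m["eye"]),w
def onz(m,u,v,z):
    o,w=ray(m,u,v);return o+w*(z-o[2])/w[2]
def proj(m,P):
    K=np.array(m["camera_matrix"],float)
    c=att(m).T@(np.array(P)-np.array(m["eye"]));s=np.array([c[0]/-c[2],-c[1]/-c[2]]);s=s*(1+m["k1"]*(s@s))
    return np.array([K[0,0]*s[0]+K[0,2],K[1,1]*s[1]+K[1,2]])
def shot(n,f,crop=None,sc=1.5):
    m=bot.camera_model(n);im=np.array(bot.get_image(n))
    np.save('pics/'+f+'.npy',im);
    import pickle;pickle.dump(m,open('pics/'+f+'.pkl','wb'))
    return m,im
def save(im,f,sc=1.5):
    cv2.imwrite('pics/'+f+'.png',cv2.resize(im[:,:,::-1],None,fx=sc,fy=sc,interpolation=cv2.INTER_CUBIC))
def load(f):
    import pickle;return pickle.load(open('pics/'+f+'.pkl','rb')),np.load('pics/'+f+'.npy')
E
python3 - <<'E'
from h import *
for n in("scene","side","wrist"):
    m,im=shot(n,n+'0');save(im,n+'0');print(n,m)
print(bot.sense())
E
```

```text
pics
scene {'camera_matrix': array([[475.53339444,   0.        , 260.04141239],
       [  0.        , 475.53339444, 192.85021881],
       [  0.        ,   0.        ,   1.        ]]), 'k1': -0.1658894409722002, 'eye': array([0.9941298 , 0.8990748 , 0.82016782]), 'attitude': array([0.3223858 , 1.17557364, 2.37161227])}
side {'camera_matrix': array([[418.78234013,   0.        , 264.92641283],
       [  0.        , 418.78234013, 187.14231407],
       [  0.        ,   0.        ,   1.        ]]), 'k1': -0.10077029944088274, 'eye': array([ 0.12011655, -0.87375536,  1.04079328]), 'attitude': array([ 0.79692584, -0.15963368, -0.36490936])}
wrist {'camera_matrix': array([[287.60002006,   0.        , 252.15294969],
       [  0.        , 287.60002006, 193.10640503],
       [  0.        ,   0.        ,   1.        ]]), 'k1': -0.017324307357009166, 'eye': array([0.30387379, 0.54971474, 0.37149978]), 'attitude': array([-0.17305449,  0.25660542, -1.95856454])}
{'clock': 0.15, 'joint_positions': array([ 1.42860914e+00,  3.85388043e-01,  6.93773982e-03, -3.19286529e-04,
       -1.19401548e+00, -2.58595616e-01]), 'joint_velocities': array([ 6.83886244e-04, -3.11520772e-03,  5.06086882e-03,  3.08983217e-03,
       -5.79444377e-05, -1.33033980e-03]), 'effort': array([-8.37815751e-04, -3.92676723e+01,  1.88582665e+01,  4.18861359e+00,
       -3.40740822e-03,  2.83408092e-06]), 'ee_pos': array([0.24370107, 0.57518458, 0.30307195]), 'tool_rot': array([ 3.07703843e+00, -6.25189105e-01, -3.12694969e-04]), 'contact_force': array([-0.67702795,  0.65514867, -0.05140016]), 'ft_torque': array([0.01156024, 0.01186971, 0.0438309 ]), 'grip_force': 0.0, 'width': 0.08530384616894128}
```

View pics/scene0.png

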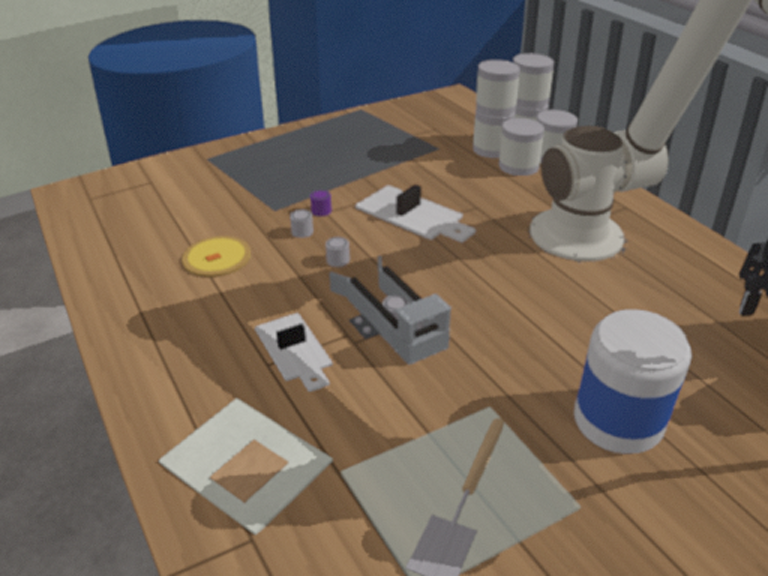

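View pics/side0.png

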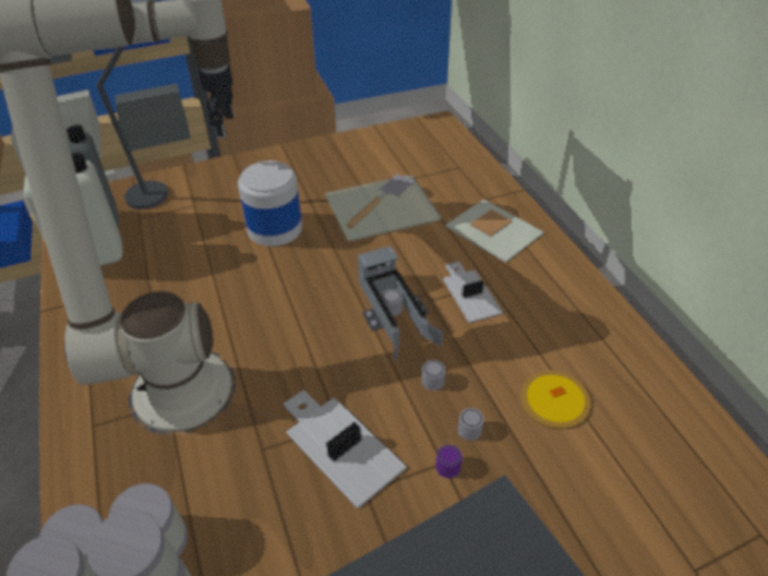

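The scene view (at 1.5x) shows the cradle at about (395,315) with its hood towards the lower right, and loose tins at (301,223) and (337,250). The purple decoy is at (320,203), the small cover at (293,345), the big cover at (415,210) and the lid at (216,256). The side view agrees. Next I'll crop closer.

```bash
python3 - <<'E'
from h import *
m,a=load('scene0');_,b=load('side0')
A=a[130:265,165:310];B=b[155:320,230:350]
f=4.1
A=cv2.resize(A,None,fx=f,fy=f,interpolation=cv2.INTER_CUBIC)[:,:420*2]
A=cv2.resize(a[160:265,165:305],(400,300),interpolation=cv2.INTER_CUBIC)
def grid(im,u0,v0,u1,v1,W,H,step=10):
    c=cv2.resize(im[v0:v1,u0:u1],(W,H),interpolation=cv2.INTER_CUBIC)
    for u in range(u0-u0%step+step,u1,step):
        x=int((u-u0+.5)*W/(u1-u0));cv2.line(c,(x,0),(x,5 if u%50 else 14),(255,0,0),1)
        if u%20==0:cv2.putText(c,str(u),(x-10,26),0,.35,(255,0,0),1)
    for v in range(v0-v0%step+step,v1,step):
        y=int((v-v0+.5)*H/(v1-v0));cv2.line(c,(0,y),(5,y),(255,0,0),1)
        if v%20==0:cv2.putText(c,str(v),(8,y+4),0,.35,(255,0,0),1)
    return c
save(grid(a,165,130,310,240,791,600),'sc1',1)
save(grid(b,225,155,345,255,720,600),'sd1',1)
E
```

```text
(no output)
```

View pics/sc1.png

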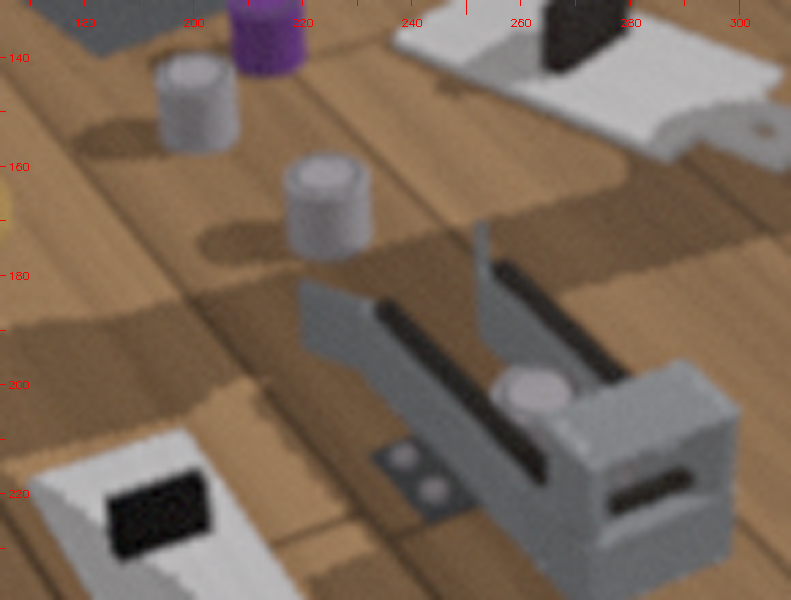

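View pics/sd1.png

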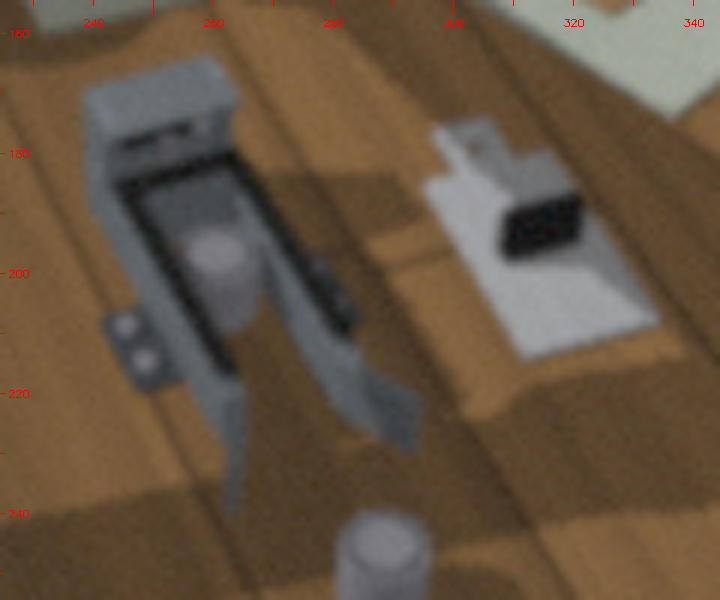

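The crops show the hood, the tins, the rails and the small cover clearly, so I'll convert those pixels to points.

```bash
python3 - <<'E'
from h import *
np.set_printoptions(precision=4,suppress=True)
s,_=load('scene0');d,_=load('side0')
def S(n,x,y,z):print('sc',n,onz(s,165+x/5.455-.5,130+y/5.455-.5,z))
def D(n,x,y,z):print('sd',n,onz(d,225+x/6-.5,155+y/6-.5,z))
for n,p in dict(hA=(552,420),hB=(683,362),hC=(738,408),hD=(598,470)).items():S(n,*p,.09)
for n,p in dict(hA=(240,92),hB=(100,132),hC=(85,95),hD=(210,58)).items():D(n,*p,.09)
S('tinfar',196,70,.042);S('tinnear',327,172,.042);S('tin3',540,388,.042)
D('tinnear',385,545,.042);D('tin3',217,245,.042);print('tinfar',onz(d,313.5,276.8,.042))
for p in((425,185),(527,358),(658,320),(545,155)):D('cov',*p,.006)
D('hole',476,147,.006)
S('railLfront',378,302,.054);S('railRfront',498,266,.054)
S('flareL',302,283,.042);S('flareR',480,223,.042);D('flareR',237,393,.042);D('flareL',418,398,.042)
print('lid',onz(s,216/1.5,256/1.5,.008),'can',onz(d,272/1.5,178/1.5,.17))
E
```

```text
sc hA [0.5218 0.1265 0.09  ]
sc hB [0.4477 0.1206 0.09  ]
sc hC [0.4449 0.1617 0.09  ]
sc hD [0.5224 0.1666 0.09  ]
sd hA [0.5302 0.1261 0.09  ]
sd hB [0.4443 0.1241 0.09  ]
sd hC [0.4471 0.1569 0.09  ]
sd hD [0.5253 0.1603 0.09  ]
sc tinfar [ 0.5023 -0.3048  0.042 ]
sc tinnear [ 0.4856 -0.1703  0.042 ]
sc tin3 [0.483  0.0516 0.042 ]
sd tinnear [ 0.4885 -0.17    0.042 ]
sd tin3 [0.4896 0.0606 0.042 ]
tinfar [ 0.5068 -0.2999  0.042 ]
sd cov [0.6374 0.0949 0.006 ]
sd cov [ 0.6304 -0.0541  0.006 ]
sd cov [ 0.7129 -0.056   0.006 ]
sd cov [0.7164 0.0915 0.006 ]
sd hole [0.6806 0.1137 0.006 ]
sc railLfront [ 0.5251 -0.0359  0.054 ]
sc railRfront [ 0.4579 -0.0323  0.054 ]
sc flareL [ 0.5436 -0.0848  0.042 ]
sc flareR [ 0.4381 -0.0856  0.042 ]
sd flareR [ 0.458  -0.0471  0.042 ]
sd flareL [ 0.5458 -0.0865  0.042 ]
lid [ 0.6985 -0.2952  0.008 ] can [0.3208 0.4185 0.17  ]
```

```bash
cat >> h.py <<'E'
def plan(p,yaw,n,frm=None):
    """rows to TCP p with tool down, tool x at yaw (deg); frm=(pos,yaw) commanded start"""
    st=bot.sense()
    p0,y0=frm if frm else (st['ee_pos'],np.degrees(np.arctan2(*R.from_rotvec(st['tool_rot']).as_matrix()[[1,0],0])))
    p0=np.array(p0);dy=(yaw-y0+180)%360-180;d=(np.array(p)-p0)/n
    print('from',p0.round(4),round(y0,2),'dyaw',round(dy,2))
    out=[]
    for i in range(n):
        a=np.radians(y0+dy*i/n);X=np.array([np.cos(a),np.sin(a),0]);Y=np.array([np.sin(a),-np.cos(a),0])
        out.append([round(float(v),3) for v in (d@X/.3,d@Y/.3,-d[2]/.3)]+[0,0,round(-dy/n/90*-1 if False else -dy/n/90,4)])
    for i in range(0,n,5):print([out[i:i+5]])
E
python3 - <<'E'
from h import *
m=bot.camera_model('wrist');st=bot.sense();T=R.from_rotvec(st['tool_rot']).as_matrix()
print(T.T@(np.array(m['eye'])-st['ee_pos']),T.T@att(m)@np.array([0,0,-1]),T.T@att(m)@np.array([1,0,0]))
plan([0.49,0.06,0.33],-88.6,15)
E
```

```text
[ 6.53525747e-02  3.89918115e-05 -6.85648105e-02] [-2.59118657e-01  2.81968998e-04  9.65845454e-01] [ 4.72541638e-04  9.99999875e-01 -1.65165770e-04]
from [0.2437 0.5752 0.3031] -22.97 dyaw -65.63
[[[0.095, 0.084, -0.006, 0, 0, np.float64(0.0486)], [0.101, 0.077, -0.006, 0, 0, np.float64(0.0486)], [0.107, 0.069, -0.006, 0, 0, np.float64(0.0486)], [0.112, 0.06, -0.006, 0, 0, np.float64(0.0486)], [0.116, 0.052, -0.006, 0, 0, np.float64(0.0486)]]]
[[[0.12, 0.043, -0.006, 0, 0, np.float64(0.0486)], [0.122, 0.033, -0.006, 0, 0, np.float64(0.0486)], [0.125, 0.024, -0.006, 0, 0, np.float64(0.0486)], [0.126, 0.014, -0.006, 0, 0, np.float64(0.0486)], [0.127, 0.005, -0.006, 0, 0, np.float64(0.0486)]]]
[[[0.127, -0.005, -0.006, 0, 0, np.float64(0.0486)], [0.126, -0.015, -0.006, 0, 0, np.float64(0.0486)], [0.125, -0.024, -0.006, 0, 0, np.float64(0.0486)], [0.122, -0.034, -0.006, 0, 0, np.float64(0.0486)], [0.119, -0.043, -0.006, 0, 0, np.float64(0.0486)]]]
```

Request:
drive_tool --moves '[[[0.095,0.084,-0.006,0,0,0.0486],[0.101,0.077,-0.006,0,0,0.0486],[0.107,0.069,-0.006,0,0,0.0486],[0.112,0.06,-0.006,0,0,0.0486],[0.116,0.052,-0.006,0,0,0.0486]]]' --claw 0.67 --newtons 60

```text
clock: 0.65
ee_pos: [0.3262, 0.4019, 0.3127]
tool_rot: [2.902, -1.202, -0.0]
contact_force: [0.3, 0.7, 0.4]
width: 0.0144
grip_force: 0.0
```

Request:
drive_tool --moves '[[[0.12,0.043,-0.006,0,0,0.0486],[0.122,0.033,-0.006,0,0,0.0486],[0.125,0.024,-0.006,0,0,0.0486],[0.126,0.014,-0.006,0,0,0.0486],[0.127,0.005,-0.006,0,0,0.0486]]]'

```text
clock: 1.15
ee_pos: [0.4083, 0.23, 0.3219]
tool_rot: [2.622, -1.731, -0.0]
contact_force: [0.2, -0.1, 0.6]
width: 0.014
grip_force: 0.0
```

Request:
drive_tool --moves '[[[0.127,-0.005,-0.006,0,0,0.0486],[0.126,-0.015,-0.006,0,0,0.0486],[0.125,-0.024,-0.006,0,0,0.0486],[0.122,-0.034,-0.006,0,0,0.0486],[0.119,-0.043,-0.006,0,0,0.0486]]]'

```text
clock: 1.65
ee_pos: [0.4906, 0.0584, 0.3309]
tool_rot: [2.245, -2.197, -0.0]
contact_force: [1.3, 0.1, 0.4]
width: 0.0139
grip_force: 0.0
```

```bash
python3 - <<'E'
from h import *
m,im=shot('wrist','w1')
c=im.copy()
for u in range(20,512,20):cv2.line(c,(u,0),(u,4 if u%100 else 10),(255,0,0),1)
for v in range(20,384,20):cv2.line(c,(0,v),(4 if v%100 else 10,v),(255,0,0),1)
save(c,'w1',1.56);s=bot.sense();print(s['clock'],s['ee_pos'],s['tool_rot'],s['width'],m['eye'])
E
```

```text
1.7 [0.49222441 0.05517203 0.33103423] [ 2.23825721 -2.20294503  0.00225865] 0.014303466966970931 [ 0.49189844 -0.00706964  0.39945482]
```

View pics/w1.png

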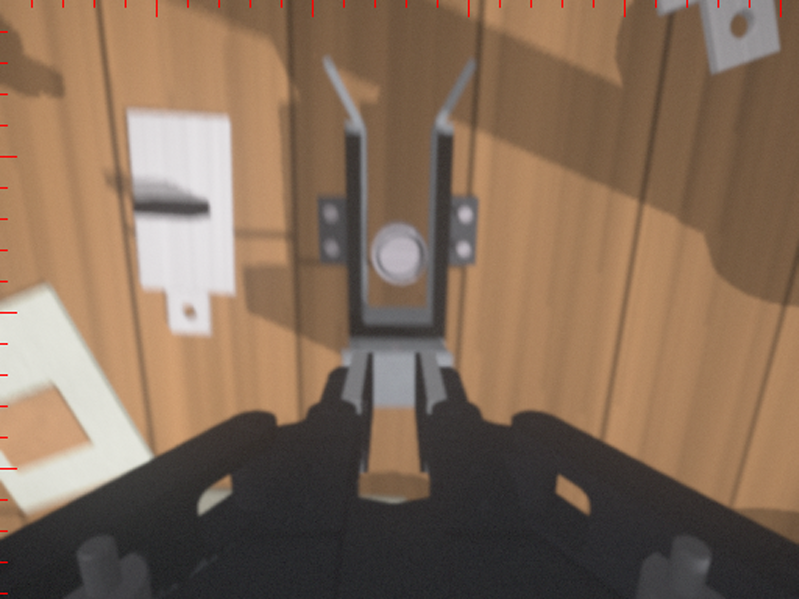

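The wrist view (at 1.56x) shows the cradle nearly aligned with the image: frame bars at columns ~354 and ~445, flare tips at (327,60) and (473,62), tin3 at (399,253). The small cover has plate corners (128,110), (229,115), (235,295), (141,288), its hole at (190,312) and its handle base at about (170,207). I'll retake it now the arm has settled and measure.

```bash
python3 - <<'E'
from h import *
np.set_printoptions(precision=4,suppress=True)
bot.get_image('wrist');m,im=shot('wrist','w2');s=bot.sense();print(s['clock'],s['ee_pos'],s['tool_rot'])
g=cv2.cvtColor(im,cv2.COLOR_RGB2GRAY).astype(float)
# frame bars: dark runs per row
L=[];Rr=[]
for v in range(90,190,5):
    d=np.where(g[v,215:300]<75)[0]+215
    l=d[d<245];r=d[d>270]
    if len(l)>3 and len(r)>3:
        a=onz(m,l.min()-.5,v,.054);b=onz(m,r.max()+.5,v,.054);L.append(a);Rr.append(b)
        if v%20==0:print(v,l.min(),l.max(),r.min(),r.max(),a[:2],b[:2])
L=np.array(L);Rr=np.array(Rr);M=(L+Rr)/2
k=np.polyfit(M[:,1],M[:,0],1);print('centre x=',k,'angle',90-np.degrees(np.arctan(k[0])),'kL,kR',np.polyfit(L[:,1],L[:,0],1),np.polyfit(Rr[:,1],Rr[:,0],1))
P=lambda x,y,z:onz(m,x/1.56-.5,y/1.56-.5,z)
print('flare',P(327,60,.042),P(473,62,.042),'barstart',P(354,124,.054),P(445,122,.054))
print('tin3',P(399,253,.042));print('frame inner end x~?',P(397,325,.054),'hood edge',P(398,347,.09))
w=(im.min(2)>185).astype(np.uint8);w[:, :70]=0;w[:,165:]=0;w[225:]=0
c=max(cv2.findContours(w,0,2)[0],key=cv2.contourArea);print(cv2.contourArea(c),cv2.minAreaRect(c))
for p in((128,110),(229,115),(235,295),(141,288)):print('cov',P(*p,.006))
print('hole',P(190,312,.006))
dk=(g<60).astype(np.uint8);dk[:,:75]=0;dk[:,140:]=0;dk[:100]=0;dk[150:]=0
y,x=np.where(dk);print('dark',x.min(),x.max(),y.min(),y.max(),cv2.minAreaRect(np.c_[x,y].astype(np.float32)))
E
```

```text
1.8 [0.4907 0.0582 0.3305] [ 2.2442 -2.1974 -0.0007]
100 223 231 281 290 [ 0.5267 -0.0259] [ 0.4488 -0.0274]
120 224 231 281 289 [ 0.5257 -0.0037] [ 0.4488 -0.0052]
140 222 231 281 289 [0.5282 0.0194] [0.4476 0.0178]
160 223 232 280 289 [0.5272 0.0432] [0.4464 0.0416]
180 225 232 280 287 [0.5249 0.0678] [0.4475 0.0664]
centre x= [-0.0153  0.4879] angle 90.87685788406743 kL,kR [-0.0047  0.5272] [-0.0259  0.4485]
flare [ 0.5426 -0.0933  0.042 ] [ 0.4369 -0.0941  0.042 ] barstart [ 0.5221 -0.0487  0.054 ] [ 0.4565 -0.0513  0.054 ]
tin3 [0.4874 0.0463 0.042 ]
frame inner end x~? [0.4879 0.103  0.054 ] hood edge [0.4873 0.1083 0.09  ]
6382.0 ((118.24726867675781, 147.176025390625), (140.7923583984375, 64.2152328491211), 87.87889862060547)
cov [ 0.712  -0.0623  0.006 ]
cov [ 0.6288 -0.0595  0.006 ]
cov [0.6346 0.0928 0.006 ]
cov [0.7196 0.0879 0.006 ]
hole [0.6772 0.1097 0.006 ]Traceback (most recent call last):
  File "<stdin>", line 23, in <module>
    return umr_minimum(a, axis, None, out, keepdims, initial, where)
ValueError: zero-size array to reduction operation minimum which has no identity
```

```bash
python3 - <<'E'
from h import *
np.set_printoptions(precision=4,suppress=True)
m1,a=load('w1');m2,b=load('w2')
print(m1['eye'],m1['attitude'],m2['eye'],m2['attitude'])
g=lambda i:cv2.cvtColor(i,cv2.COLOR_RGB2GRAY).astype(np.float32)[:220]
print(cv2.phaseCorrelate(g(a),g(b),cv2.createHanningWindow((512,220),cv2.CV_32F)))
s,_=load('scene0');d,_=load('side0')
def tri(obs):
    A=np.zeros((3,3));B=np.zeros(3);rs=[]
    for m,u,v in obs:
        o,w=ray(m,u,v);w=w/np.linalg.norm(w);Q=np.eye(3)-np.outer(w,w);A+=Q;B+=Q@o;rs.append((o,Q))
    X=np.linalg.solve(A,B);return X,[np.linalg.norm(Q@(X-o)) for o,Q in rs]
S=lambda x,y:(s,165+x/5.455-.5,130+y/5.455-.5)
D=lambda x,y:(d,225+x/6-.5,155+y/6-.5)
W=lambda x,y:(m1,x/1.56-.5,y/1.56-.5)
for n,o in dict(tin3=[S(540,388),D(217,245),W(399,253)],flL=[S(302,283),D(418,398),W(327,60)],hA=[S(552,420),D(240,92)],hD=[S(598,470),D(210,58)],
  hC=[S(738,408),D(85,95)],flR=[S(480,223),W(473,62)]).items():
    print(n,*tri(o), '2:',*tri(o[:2]))
E
```

```text
[ 0.4919 -0.0071  0.3995] [-0.0047  0.4077 -3.0928] [ 0.4925 -0.0085  0.3993] [-0.0043  0.4069 -3.096 ]
((1.1763116821009874, 3.660437919290956), 0.8615901164213816)
tin3 [0.4862 0.0521 0.0464] [np.float64(0.003279545628474891), np.float64(0.003371552243239556), np.float64(0.004701507718555015)] 2: [0.4871 0.0566 0.0468] [np.float64(0.0009099485134906086), np.float64(0.0009099485134906144)]
flL [ 0.5434 -0.0887  0.0422] [np.float64(0.0026913354913091245), np.float64(0.0024073311125670646), np.float64(0.0029028987218614006)] 2: [ 0.5447 -0.0858  0.0418] [np.float64(0.0013502148966269265), np.float64(0.0013502148966266143)]
hA [0.5263 0.1267 0.0914] [np.float64(0.003815762388499337), np.float64(0.003815762388499345)] 2: [0.5263 0.1267 0.0914] [np.float64(0.003815762388499337), np.float64(0.003815762388499345)]
hD [0.5238 0.1639 0.0882] [np.float64(0.0027047257806862503), np.float64(0.002704725780686346)] 2: [0.5238 0.1639 0.0882] [np.float64(0.0027047257806862503), np.float64(0.002704725780686346)]
hC [0.4459 0.1598 0.0886] [np.float64(0.0020024261119207017), np.float64(0.002002426111920693)] 2: [0.4459 0.1598 0.0886] [np.float64(0.0020024261119207017), np.float64(0.002002426111920693)]
flR [ 0.4348 -0.0935  0.0362] [np.float64(0.0010114470325519275), np.float64(0.0010114470325519793)] 2: [ 0.4348 -0.0935  0.0362] [np.float64(0.0010114470325519275), np.float64(0.0010114470325519793)]
```

```bash
python3 - <<'E'
from h import *
plan([0.4875,-0.215,0.25],-89,8,([.49,.06,.33],-88.6))
E
```

```text
from [0.49 0.06 0.33] -88.6 dyaw -0.4
[[[0.115, 0.004, 0.033, 0, 0, 0.0006], [0.115, 0.004, 0.033, 0, 0, 0.0006], [0.115, 0.004, 0.033, 0, 0, 0.0006], [0.115, 0.004, 0.033, 0, 0, 0.0006], [0.115, 0.003, 0.033, 0, 0, 0.0006]]]
[[[0.115, 0.003, 0.033, 0, 0, 0.0006], [0.115, 0.003, 0.033, 0, 0, 0.0006], [0.115, 0.003, 0.033, 0, 0, 0.0006]]]
```

Request:
drive_tool --moves '[[[0.115,0.004,0.033,0,0,0.0006],[0.115,0.004,0.033,0,0,0.0006],[0.115,0.004,0.033,0,0,0.0006],[0.115,0.004,0.033,0,0,0.0006],[0.115,0.003,0.033,0,0,0.0006]]]'

```text
clock: 2.3
ee_pos: [0.4883, -0.1129, 0.281]
tool_rot: [-2.246, 2.196, 0.0]
contact_force: [0.8, 0.8, -0.8]
width: 0.0138
grip_force: 0.0
```

Request:
drive_tool --moves '[[[0.115,0.003,0.033,0,0,0.0006],[0.115,0.003,0.033,0,0,0.0006],[0.115,0.003,0.033,0,0,0.0006],[0,0,0,0,0,0],[0,0,0,0,0,0]]]'

```text
clock: 2.8
ee_pos: [0.4877, -0.2159, 0.2512]
tool_rot: [2.24, -2.202, -0.002]
contact_force: [0.0, -0.0, 0.0]
width: 0.0144
grip_force: 0.0
```

```bash
python3 - <<'E'
from h import *
np.set_printoptions(precision=4,suppress=True)
bot.get_image('wrist');m,im=shot('wrist','w3');s=bot.sense();print(s['clock'],s['ee_pos'],s['tool_rot'],m['eye'])
h=cv2.cvtColor(im,cv2.COLOR_RGB2HSV)
k=((h[...,1]<60)&(h[...,2]>85)).astype(np.uint8);k=cv2.morphologyEx(k,cv2.MORPH_OPEN,np.ones((5,5)))
for c in cv2.findContours(k,0,2)[0]:
    if cv2.contourArea(c)>150:
        (u,v),r=cv2.minEnclosingCircle(c);print(round(u),round(v),round(r,1),cv2.contourArea(c),cv2.boundingRect(c),onz(m,u,v,.042))
save(im,'w3',1.5)
E
```

```text
2.9 [ 0.4881 -0.2151  0.252 ] [-2.2422  2.2    -0.0004] [ 0.4891 -0.2809  0.3202]
134 318 12.1 193.5 (126, 309, 16, 20) [ 0.6204 -0.0554  0.042 ]
252 233 38.8 2261.0 (220, 195, 65, 65) [ 0.4866 -0.1627  0.042 ]
236 89 26.7 2038.5 (211, 63, 51, 52) [ 0.5046 -0.3046  0.042 ]
475 148 126.1 20609.5 (380, 24, 132, 250) [ 0.2723 -0.2554  0.042 ]
```

View pics/w3.png

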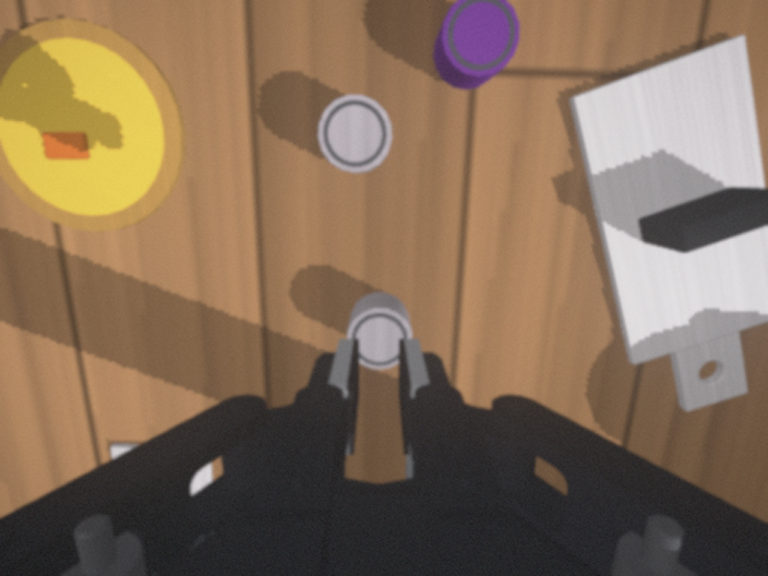

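The near tin's top is at (379,339) and the far tin's at (355,133) in the 1.5x picture, matching the other views: near (0.487,-0.170), far (0.505,-0.305). I'll descend behind the near tin and push it.

Request:
drive_tool --moves '[[[0.005,0,0.11,0,0,0],[0.005,0,0.11,0,0,0],[0.005,0,0.11,0,0,0],[0.005,0,0.11,0,0,0],[0.004,0,0.107,0,0,0]]]'

```text
clock: 3.4
ee_pos: [0.4887, -0.222, 0.0873]
tool_rot: [-2.243, 2.198, -0.002]
contact_force: [0.6, -0.5, -0.5]
width: 0.0141
grip_force: 0.0
```

Request:
drive_tool --moves '[[[-0.02,-0.002,0,0,0,0],[-0.03,-0.002,0,0,0,0],[-0.04,-0.002,0,0,0,0],[-0.04,-0.002,0,0,0,0],[-0.04,-0.002,0,0,0,0]]]'

```text
clock: 3.9
ee_pos: [0.4909, -0.171, 0.0892]
tool_rot: [-2.24, 2.2, -0.004]
contact_force: [-0.8, -1.2, 0.3]
width: 0.0141
grip_force: 0.5
```

Request:
drive_tool --moves '[[[-0.04,-0.002,0,0,0,0],[-0.04,-0.002,0,0,0,0],[-0.04,-0.001,0,0,0,0],[-0.04,0,0,0,0,0],[-0.04,0,0,0,0,0]]]'

```text
clock: 4.4
ee_pos: [0.4905, -0.1113, 0.0876]
tool_rot: [2.241, -2.202, -0.0]
contact_force: [0.2, -0.6, 1.2]
width: 0.0141
grip_force: 0.6
```

```bash
python3 - <<'E'
from h import *
np.set_printoptions(precision=4,suppress=True)
m,im=shot('wrist','w4');s=bot.sense();print(s['clock'],s['ee_pos'],s['contact_force'])
d,a=load('scene0')
m2,sc=shot('scene','sc2')
c=np.hstack([cv2.resize(sc[130:240,165:310],(528,400),interpolation=cv2.INTER_CUBIC),cv2.resize(im[120:384,166:346],(272,400))]);save(c,'c4',1)
E
```

```text
4.45 [ 0.4905 -0.1103  0.0875] [0.1469 1.5937 0.1356]
```

View pics/c4.png

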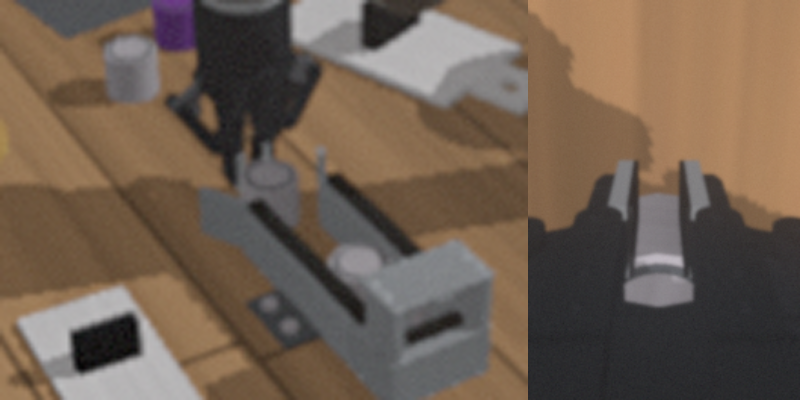

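The tin sits centred between the fingers and is entering the mouth. I'll keep pushing.

Request:
drive_tool --moves '[[[-0.04,0,0,0,0,0],[-0.04,0,0,0,0,0],[-0.04,0,0,0,0,0],[-0.04,0,0,0,0,0],[-0.04,0,0,0,0,0]]]'

```text
clock: 5.0
ee_pos: [0.4894, -0.0513, 0.0876]
tool_rot: [2.241, -2.202, -0.0]
contact_force: [0.8, 0.1, 0.4]
width: 0.0139
grip_force: 0.3
```

Request:
drive_tool --moves '[[[-0.04,0,0,0,0,0],[-0.04,0,0,0,0,0],[-0.03,0,0,0,0,0],[-0.02,0,0,0,0,0],[0,0,0,0,0,0]]]'

```text
clock: 5.5
ee_pos: [0.489, -0.0125, 0.0877]
tool_rot: [-2.242, 2.201, -0.0]
contact_force: [0.6, 0.1, -0.6]
width: 0.0143
grip_force: 0.0
```

Request:
drive_tool --moves '[[[0.08,0,0,0,0,0],[0,0,-0.12,0,0,0],[0,0,-0.12,0,0,0],[0,0,-0.12,0,0,0],[0.134,-0.004,0,0,0,0]]]'

```text
clock: 6.0
ee_pos: [0.4945, -0.0757, 0.2012]
tool_rot: [-2.241, 2.188, -0.013]
contact_force: [1.5, 0.5, -1.0]
width: 0.014
grip_force: 0.0
```

Request:
drive_tool --moves '[[[0.134,-0.004,0,0,0,0],[0.134,-0.004,0,0,0,0],[0.134,-0.004,0,0,0,0],[0.134,-0.004,0,0,0,0],[0.134,-0.004,0,0,0,0]]]'

```text
clock: 6.5
ee_pos: [0.5004, -0.2803, 0.1957]
tool_rot: [-2.24, 2.203, -0.0]
contact_force: [1.0, -0.5, 0.3]
width: 0.0144
grip_force: 0.0
```

Request:
drive_tool --moves '[[[0.134,-0.004,0,0,0,0],[0.134,-0.004,0,0,0,0],[0,0,0.09,0,0,0],[0,0,0.09,0,0,0],[0,0,0,0,0,0]]]'

```text
clock: 7.0
ee_pos: [0.5018, -0.3584, 0.1375]
tool_rot: [2.236, -2.203, -0.013]
contact_force: [-0.1, -0.5, -0.6]
width: 0.0139
grip_force: 0.0
```

Request:
drive_tool --moves '[[[0,0,0.09,0,0,0],[0,0,0.09,0,0,0],[0,0,0,0,0,0]]]'

```text
clock: 7.3
ee_pos: [0.5029, -0.3579, 0.0853]
tool_rot: [2.239, -2.201, -0.009]
contact_force: [-0.5, -0.4, 0.0]
width: 0.0141
grip_force: 0.0
```

Request:
drive_tool --moves '[[[-0.03,0,0,0,0,0],[-0.03,0,0,0,0,0],[-0.04,0.002,0,0,0,0],[-0.04,0.002,0,0,0,0],[-0.04,0.002,0,0,0,0]]]'

```text
clock: 7.8
ee_pos: [0.5021, -0.3036, 0.0886]
tool_rot: [-2.241, 2.201, -0.002]
contact_force: [0.7, -1.6, -0.2]
width: 0.0142
grip_force: 0.4
```

Request:
drive_tool --moves '[[[-0.04,0.002,0,0,0,0],[-0.04,0.002,0,0,0,0],[-0.04,0.002,0,0,0,0],[-0.04,0.002,0,0,0,0],[-0.04,0.002,0,0,0,0]]]'

```text
clock: 8.3
ee_pos: [0.4976, -0.2438, 0.0876]
tool_rot: [2.241, -2.202, -0.0]
contact_force: [0.4, -0.5, 0.1]
width: 0.0142
grip_force: 0.4
```

Request:
drive_tool --moves '[[[-0.04,0.002,0,0,0,0],[-0.04,0.002,0,0,0,0],[-0.04,0.002,0,0,0,0],[-0.04,0.002,0,0,0,0],[-0.04,0.002,0,0,0,0]]]'

```text
clock: 8.8
ee_pos: [0.4935, -0.1839, 0.0876]
tool_rot: [2.241, -2.202, -0.0]
contact_force: [0.6, -0.8, 0.4]
width: 0.014
grip_force: 0.3
```

```bash
python3 - <<'E'
from h import *
np.set_printoptions(precision=4,suppress=True)
m,im=shot('wrist','w5');s=bot.sense();print(s['clock'],s['ee_pos'],s['contact_force'])
h=cv2.cvtColor(im,cv2.COLOR_RGB2HSV)
# compare tin placement between fingers with w4
_,b=load('w4')
for n,i in(('w4',b),('w5',im)):
    k=(i.min(2)>130).astype(np.uint8);k[:270]=0;k[:,:215]=0;k[:,300:]=0
    y,x=np.where(k);print(n,len(x),x.mean() if len(x) else 0,x.min(),x.max(),y.min(),y.max())
E
```

```text
8.85 [ 0.4932 -0.1827  0.0876] [-0.5907  1.5871 -0.0497]
w4 651 252.5299539170507 231 269 284 320
w5 1039 252.06352261790184 230 274 286 321
```

Request:
drive_tool --moves '[[[-0.04,0.002,0,0,0,0],[-0.04,0.002,0,0,0,0],[-0.04,0.002,0,0,0,0],[-0.04,0,0,0,0,0],[-0.04,0,0,0,0,0]]]'

```text
clock: 9.35
ee_pos: [0.4907, -0.1239, 0.0876]
tool_rot: [2.241, -2.202, -0.0]
contact_force: [-0.5, -0.6, -0.4]
width: 0.0142
grip_force: 0.2
```

Request:
drive_tool --moves '[[[-0.04,0,0,0,0,0],[-0.04,0,0,0,0,0],[-0.03,0,0,0,0,0],[-0.03,0,0,0,0,0],[-0.03,0,0,0,0,0]]]'

```text
clock: 9.85
ee_pos: [0.4899, -0.0732, 0.0876]
tool_rot: [2.241, -2.202, -0.0]
contact_force: [-0.8, 0.0, 0.1]
width: 0.0144
grip_force: 0.2
```

Request:
drive_tool --moves '[[[-0.015,0,0,0,0,0],[-0.01,0,0,0,0,0],[-0.01,0,0,0,0,0],[-0.01,0,0,0,0,0],[-0.01,0,0,0,0,0]]]'

```text
clock: 10.35
ee_pos: [0.4896, -0.0574, 0.0876]
tool_rot: [2.24, -2.203, -0.0]
contact_force: [-0.3, -2.7, 0.5]
width: 0.014
grip_force: 1.5
```

Request:
drive_tool --moves '[[[-0.01,0,0,0,0,0],[-0.01,0,0,0,0,0],[-0.01,0,0,0,0,0],[-0.01,0,0,0,0,0]]]'

```text
clock: 10.75
ee_pos: [0.4894, -0.0453, 0.0876]
tool_rot: [2.24, -2.202, -0.0]
contact_force: [0.2, -2.0, 0.4]
width: 0.0139
grip_force: 0.8
```

Request:
drive_tool --moves '[[[-0.007,0,0,0,0,0],[-0.007,0,0,0,0,0],[0,0,0,0,0,0]]]'

```text
clock: 11.05
ee_pos: [0.4894, -0.0409, 0.0876]
tool_rot: [-2.241, 2.202, 0.0]
contact_force: [0.1, -0.4, -0.2]
width: 0.0143
grip_force: 0.0
```

Request:
drive_tool --moves '[[[-0.007,0,0,0,0,0],[-0.007,0,0,0,0,0],[0,0,0,0,0,0]]]'

```text
clock: 11.35
ee_pos: [0.4885, -0.039, 0.0877]
tool_rot: [2.238, -2.199, -0.0]
contact_force: [1.4, -14.3, 2.2]
width: 0.0145
grip_force: 6.6
```

Request:
drive_tool --moves '[[[-0.007,0,0,0,0,0],[-0.005,0,0,0,0,0],[0,0,0,0,0,0]]]'

```text
clock: 11.65
ee_pos: [0.4873, -0.0383, 0.0877]
tool_rot: [2.233, -2.197, -0.001]
contact_force: [2.6, -30.7, 3.1]
width: 0.0141
grip_force: 14.4
```

Contact with the stop came at about TCP y = -0.039, giving cradle origin y ≈ 0.0587, in line with vision. I'll back off and go up for a look at the lane and the cover.

Request:
drive_tool --moves '[[[0.08,0,0,0,0,0],[0,0,-0.12,0,0,0],[0,0,-0.13,0,0,0],[0,0,-0.13,0,0,0],[0,0,-0.13,0,0,0]]]'

```text
clock: 12.15
ee_pos: [0.4894, -0.0573, 0.2422]
tool_rot: [-2.24, 2.202, 0.0]
contact_force: [0.7, -0.7, -0.0]
width: 0.0138
grip_force: 0.0
```

Request:
drive_tool --moves '[[[-0.11,-0.06,-0.06,0,0,0],[-0.11,-0.06,-0.06,0,0,0],[-0.11,-0.06,-0.06,0,0,0],[-0.11,-0.06,-0.06,0,0,0],[-0.11,-0.04,-0.06,0,0,0]]]'

```text
clock: 12.65
ee_pos: [0.5714, 0.1107, 0.3313]
tool_rot: [-2.24, 2.202, 0.0]
contact_force: [1.5, 0.2, -0.9]
width: 0.0143
grip_force: 0.0
```

Request:
drive_tool --moves '[[[0,0,0,0,0,0],[0,0,0,0,0,0],[0,0,0,0,0,0]]]'

```text
clock: 12.95
ee_pos: [0.57, 0.1084, 0.3297]
tool_rot: [2.239, -2.201, -0.002]
contact_force: [0.3, -1.5, -0.3]
width: 0.0145
grip_force: 0.0
```

```bash
python3 - <<'E'
from h import *
m,im=shot('wrist','w6')
c=cv2.resize(im,None,fx=1.56,fy=1.56,interpolation=cv2.INTER_CUBIC)
save(c,'w6',1);s=bot.sense();print(s['clock'],s['ee_pos'],s['tool_rot'],m['eye'])
E
```

```text
13.0 [0.57001066 0.10809266 0.32976006] [ 2.23834460e+00 -2.20193134e+00 -1.48505539e-03] [0.57109167 0.04296301 0.39825536]
```

View pics/w6.png

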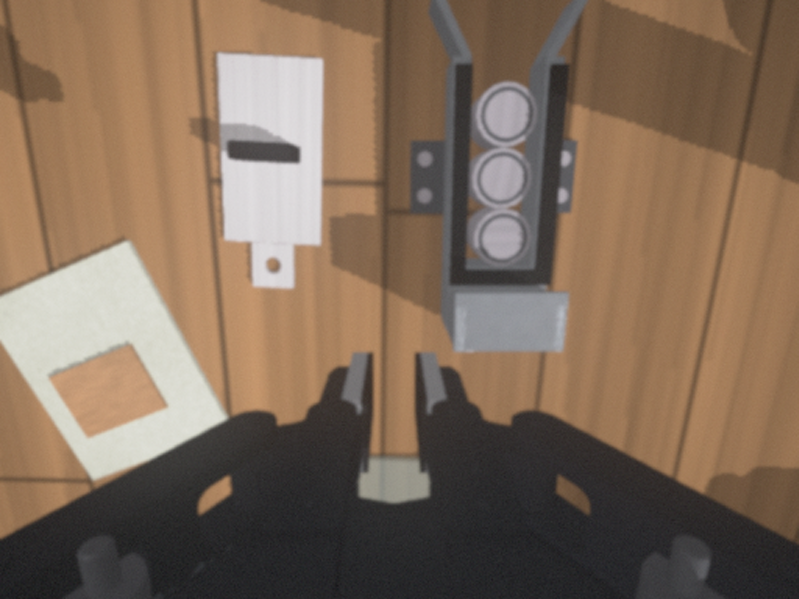

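Clear view: all three tins closed up at (507,113), (500,178) and (500,236), hood top corners (456,290), (568,291), (565,352), (456,352), and the cover hole at (273,265). I'll measure these.

```bash
python3 - <<'E'
from h import *
np.set_printoptions(precision=4,suppress=True)
m,im=load('w6');P=lambda x,y,z:onz(m,(x+.5)/1.5605-.5,(y+.5)/1.5605-.5,z)[:2]
for p in((507,113),(500,178),(500,236)):print('tin',P(*p,.042))
for p in((456,290),(568,291),(565,352),(456,352)):print('hood',P(*p,.09))
for p in((456,64),(569,64),(467,270),(537,270),(473,66),(549,66)):print('frame',P(*p,.054))
for p in((218,53),(323,58),(321,245),(224,241)):print('cov',P(*p,.006))
g=im.min(2)
w=(g>170).astype(np.uint8);w[:20]=0;w[:,:135]=0;w[:,212:]=0;w[190:]=0
w=cv2.morphologyEx(w,cv2.MORPH_CLOSE,np.ones((17,17)))
c=max(cv2.findContours(w,0,2)[0],key=cv2.contourArea)
pl=np.array([p[0] for p in c]);
q=np.array([onz(m,*p,.006)[:2] for p in pl],np.float32)
print('plate+tongue rect',cv2.minAreaRect(q))
k=cv2.fitLine
# side edges fit
L=[];Q=[]
for v in range(45,150,3):
    r=np.where(w[v])[0]
    if len(r)>40:L.append(onz(m,r.min()-.5,v,.006)[:2]);Q.append(onz(m,r.max()+.5,v,.006)[:2])
L=np.array(L);Q=np.array(Q);M=(L+Q)/2;print('n',len(L),'width',(L-Q)[:,0].mean(),'centre x(y)',np.polyfit(M[:,1],M[:,0],1),np.polyfit(L[:,1],L[:,0],1),np.polyfit(Q[:,1],Q[:,0],1))
hl=(im[150:185,160:190].min(2)<150).astype(np.uint8)
for c in cv2.findContours(hl,cv2.RETR_LIST,2)[0]:
    if 5<cv2.contourArea(c)<90:(u,v),r=cv2.minEnclosingCircle(c);print('hole',u+160,v+150,r,onz(m,u+160,v+150,.006))
dk=(im.max(2)<70).astype(np.uint8);dk[:85]=0;dk[110:]=0;dk[:,:140]=0;dk[:,200:]=0
y,x=np.where(dk);r=cv2.minAreaRect(np.c_[x,y].astype(np.float32));print('handle px',r);b=cv2.boxPoints(r);print([onz(m,*p,.04)[:2] for p in b])
E
```

```text
tin [ 0.4873 -0.0079]
tin [0.4889 0.0388]
tin [0.4855 0.0831]
hood [0.5252 0.1162]
hood [0.4457 0.1156]
hood [0.4424 0.1617]
hood [0.5227 0.163 ]
frame [ 0.5283 -0.0375]
frame [ 0.449  -0.0393]
frame [0.5121 0.1086]
frame [0.4574 0.1077]
frame [ 0.5163 -0.0365]
frame [ 0.463  -0.0377]
cov [ 0.7114 -0.0538]
cov [ 0.6281 -0.0512]
cov [0.6331 0.0977]
cov [0.718  0.0955]
plate+tongue rect ((0.673554003238678, 0.041928328573703766), (0.18881194293498993, 0.08369312435388565), 88.0517807006836)
n 28 width 0.08318170560023577 centre x(y) [0.039  0.6716] [0.0419 0.7131] [0.0362 0.63  ]
hole 174.73076915740967 169.73077011108398 4.623489856719971 [0.6761 0.1163 0.006 ]
hole 164.5 170.0 14.705541610717773 [0.6903 0.1169 0.006 ]
handle px ((0.0, 0.0), (0.0, 0.0), 0.0)
[array([ 0.853 , -0.0787]), array([ 0.853 , -0.0787]), array([ 0.853 , -0.0787]), array([ 0.853 , -0.0787])]
```

```bash
python3 - <<'E'
from h import *
np.set_printoptions(precision=4,suppress=True)
m,im=load('w6');g=cv2.cvtColor(im,cv2.COLOR_RGB2GRAY).astype(int)
E=[]
for v in range(46,172,3):
    d=np.where(g[v,275:385]<60)[0]+275;l=d[d<310];r=d[d>335]
    if len(l)>4 and len(r)>4:E.append([onz(m,u,v,.054)[:2] for u in(l.min()-.5,l.max()+.5,r.min()-.5,r.max()+.5)])
E=np.array(E);print(len(E))
for i in range(4):
    y,x=E[:,i,1],E[:,i,0];k=np.polyfit(y,x,1);ok=abs(x-np.polyval(k,y))<.002;print(i,np.polyfit(y[ok],x[ok],1),ok.sum(),np.polyval(np.polyfit(y[ok],x[ok],1),[.038,.132]))
plan([.6728,.0219,.20],-2.1,12)
E
```

```text
41
0 [-0.0248  0.5268] 41 [0.5259 0.5235]
1 [-0.0166  0.5171] 41 [0.5165 0.5149]
2 [-0.0325  0.4604] 41 [0.4592 0.4561]
3 [-0.0036  0.4492] 40 [0.449  0.4487]
from [0.57   0.1081 0.3298] -89.06 dyaw 86.96
[[[0.024, -0.028, 0.036, 0, 0, np.float64(-0.0805)], [0.028, -0.025, 0.036, 0, 0, np.float64(-0.0805)], [0.031, -0.021, 0.036, 0, 0, np.float64(-0.0805)], [0.033, -0.017, 0.036, 0, 0, np.float64(-0.0805)], [0.035, -0.013, 0.036, 0, 0, np.float64(-0.0805)]]]
[[[0.036, -0.008, 0.036, 0, 0, np.float64(-0.0805)], [0.037, -0.004, 0.036, 0, 0, np.float64(-0.0805)], [0.037, 0.001, 0.036, 0, 0, np.float64(-0.0805)], [0.037, 0.006, 0.036, 0, 0, np.float64(-0.0805)], [0.036, 0.01, 0.036, 0, 0, np.float64(-0.0805)]]]
[[[0.034, 0.015, 0.036, 0, 0, np.float64(-0.0805)], [0.032, 0.019, 0.036, 0, 0, np.float64(-0.0805)]]]
```

Request:
drive_tool --moves '[[[0.024,-0.028,0.036,0,0,-0.0805],[0.028,-0.025,0.036,0,0,-0.0805],[0.031,-0.021,0.036,0,0,-0.0805],[0.033,-0.017,0.036,0,0,-0.0805],[0.035,-0.013,0.036,0,0,-0.0805]]]' --claw 0.1

```text
clock: 13.5
ee_pos: [0.6133, 0.0715, 0.2757]
tool_rot: [2.816, -1.391, -0.001]
contact_force: [-0.1, -0.5, -0.2]
width: 0.0383
grip_force: 0.0
```

Request:
drive_tool --moves '[[[0.036,-0.008,0.036,0,0,-0.0805],[0.037,-0.004,0.036,0,0,-0.0805],[0.037,0.001,0.036,0,0,-0.0805],[0.037,0.006,0.036,0,0,-0.0805],[0.036,0.01,0.036,0,0,-0.0805]]]'

```text
clock: 14.0
ee_pos: [0.6561, 0.0358, 0.2217]
tool_rot: [3.109, -0.447, -0.002]
contact_force: [-0.8, 1.5, 0.6]
width: 0.0388
grip_force: 0.0
```

Request:
drive_tool --moves '[[[0.034,0.015,0.036,0,0,-0.0805],[0.032,0.019,0.036,0,0,-0.0805],[0,0,0,0,0,0],[0,0,0,0,0,0]]]'

```text
clock: 14.4
ee_pos: [0.673, 0.0221, 0.2006]
tool_rot: [3.141, -0.063, -0.002]
contact_force: [-0.2, -0.5, 0.1]
width: 0.0384
grip_force: 0.0
```

```bash
python3 - <<'E'
from h import *
np.set_printoptions(precision=4,suppress=True)
bot.get_image('wrist');m,im=shot('wrist','w7')
s=bot.sense();print(s['clock'],s['ee_pos'],s['width'],R.from_rotvec(s['tool_rot']).as_matrix()[:,0])
dk=(im.max(2)<60).astype(np.uint8)
for c in cv2.findContours(dk,0,2)[0]:
    if cv2.contourArea(c)>100:print(cv2.boundingRect(c))
for n,P in dict(top=(.6728,.0219,.04),hole=(.6762,.1166,.006)).items():print(n,proj(m,P))
save(im,'w7',1.5)
E
```

```text
14.5 [0.6733 0.0229 0.2017] 0.03855550841811202 [ 0.9993 -0.038   0.0007]
(0, 243, 512, 141)
top [252.8317 197.7411]
hole [152.721  188.1263]
```

View pics/w7.png

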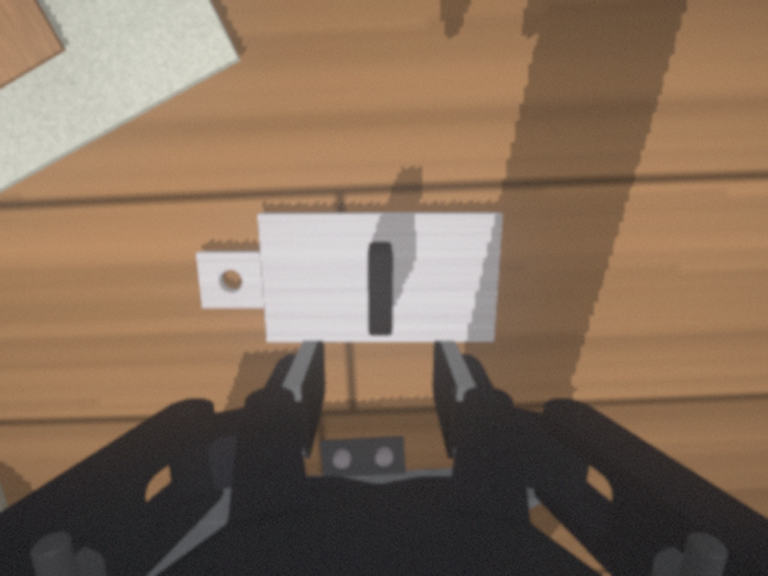

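The handle is centred between the fingers at (380,289) and the hole is at (231,281), which matches the prediction. I'll descend and grip.

Request:
drive_tool --moves '[[[0,0,0.09,0,0,0],[0,0,0.09,0,0,0],[0,0,0.09,0,0,0],[0,0,0.08,0,0,0],[0,0,0.037,0,0,0]]]'

```text
clock: 15.0
ee_pos: [0.6723, 0.0232, 0.0833]
tool_rot: [3.141, -0.058, -0.004]
contact_force: [-1.0, -0.7, -0.2]
width: 0.0384
grip_force: 0.0
```

Request:
drive_tool --moves '[[[0,0,0,0,0,0],[0,0,0,0,0,0],[0,0,0,0,0,0],[0,0,0,0,0,0]]]' --claw 1 --newtons 80

```text
clock: 15.4
ee_pos: [0.6739, 0.0232, 0.0861]
tool_rot: [-3.141, 0.057, -0.003]
contact_force: [-0.5, 0.7, -0.9]
width: 0.0123
grip_force: 79.9
```

Request:
drive_tool --moves '[[[0,0,0,0,0,0],[0,0,0,0,0,0]]]'

```text
clock: 15.6
ee_pos: [0.6739, 0.0232, 0.086]
tool_rot: [-3.141, 0.056, -0.002]
contact_force: [-0.9, 1.3, 2.6]
width: 0.0126
grip_force: 80.4
```

```bash
python3 - <<'E'
from h import *
s=bot.sense();p=s['ee_pos'];print(p,s['tool_rot'])
plan([.4898,-.0213,p[2]+.114],1.1,8,(p+[0,0,.114],-2.05))
E
```

```text
[0.67392249 0.02323957 0.08604644] [-3.14074137e+00  5.63350420e-02 -2.35504036e-03]
from [0.6739 0.0232 0.2   ] -2.05 dyaw 3.15
[[[-0.076, 0.021, -0.0, 0, 0, -0.0044], [-0.076, 0.021, -0.0, 0, 0, -0.0044], [-0.076, 0.02, -0.0, 0, 0, -0.0044], [-0.076, 0.02, -0.0, 0, 0, -0.0044], [-0.077, 0.019, -0.0, 0, 0, -0.0044]]]
[[[-0.077, 0.019, -0.0, 0, 0, -0.0044], [-0.077, 0.018, -0.0, 0, 0, -0.0044], [-0.077, 0.018, -0.0, 0, 0, -0.0044]]]
```

Request:
drive_tool --moves '[[[0,0,-0.02,0,0,0],[0,0,-0.06,0,0,0],[0,0,-0.1,0,0,0],[0,0,-0.1,0,0,0],[0,0,-0.1,0,0,0]]]'

```text
clock: 16.1
ee_pos: [0.673, 0.0228, 0.1994]
tool_rot: [3.141, -0.057, -0.002]
contact_force: [0.1, 0.0, -2.8]
width: 0.0124
grip_force: 79.5
```

Request:
drive_tool --moves '[[[-0.076,0.021,0,0,0,-0.0044],[-0.076,0.021,0,0,0,-0.0044],[-0.076,0.02,0,0,0,-0.0044],[-0.076,0.02,0,0,0,-0.0044],[-0.077,0.019,0,0,0,-0.0044]]]'

```text
clock: 16.6
ee_pos: [0.5572, -0.0052, 0.1987]
tool_rot: [-3.142, 0.003, 0.001]
contact_force: [0.2, 0.1, -2.6]
width: 0.0123
grip_force: 79.6
```

Request:
drive_tool --moves '[[[-0.077,0.019,0,0,0,-0.0044],[-0.077,0.018,0,0,0,-0.0044],[-0.077,0.018,0,0,0,-0.0044],[0,0,0,0,0,0],[0,0,0,0,0,0]]]'

```text
clock: 17.1
ee_pos: [0.4893, -0.0218, 0.1993]
tool_rot: [-3.141, -0.03, -0.002]
contact_force: [1.1, 0.1, -3.5]
width: 0.0124
grip_force: 79.6
```

Request:
drive_tool --moves '[[[0,0,0.045,0,0,0],[0,0,0.045,0,0,0],[0,0,0.045,0,0,0],[0,0,0,0,0,0],[0,0,0,0,0,0]]]'

```text
clock: 17.6
ee_pos: [0.4902, -0.0215, 0.1585]
tool_rot: [3.141, 0.031, 0.0]
contact_force: [0.1, 0.7, -2.9]
width: 0.0126
grip_force: 79.5
```

```bash
python3 - <<'E'
from h import *
np.set_printoptions(precision=4,suppress=True)
m,im=shot('wrist','w8');m2,sc=shot('scene','sc8');m3,sd=shot('side','sd8')
s=bot.sense();print(s['clock'],s['ee_pos'],R.from_rotvec(s['tool_rot']).as_matrix())
f=lambda i,a,b,c,d,W,H:cv2.resize(i[b:d,a:c],(W,H),interpolation=cv2.INTER_CUBIC)
save(np.hstack([f(sc,225,150,325,250,400,400),f(sd,215,140,315,240,400,400)]),'c8',1);save(im,'w8',1)
E
```

```text
17.75 [ 0.4901 -0.0214  0.1592] [[ 0.9998  0.0194  0.0018]
 [ 0.0194 -0.9998  0.0003]
 [ 0.0018 -0.0003 -1.    ]]
```

View pics/c8.png

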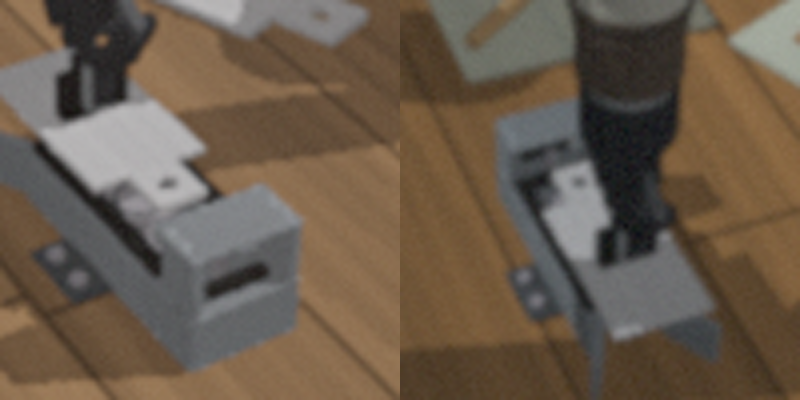

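The cover hangs level at about 73 mm underside height, in line with the hood and its tongue just outside it. I'll slide it in.

Request:
drive_tool --moves '[[[0,-0.025,0,0,0,0],[0,-0.03,0,0,0,0],[0,-0.03,0,0,0,0],[0,-0.03,0,0,0,0],[0,-0.03,0,0,0,0]]]'

```text
clock: 18.25
ee_pos: [0.4885, 0.0229, 0.1585]
tool_rot: [-3.141, -0.031, -0.0]
contact_force: [0.1, -0.8, -3.1]
width: 0.0125
grip_force: 79.5
```

Request:
drive_tool --moves '[[[0,-0.03,0,0,0,0],[0,-0.025,0,0,0,0],[0,0,0,0,0,0],[0,0,0,0,0,0]]]'

```text
clock: 18.65
ee_pos: [0.4881, 0.0385, 0.1584]
tool_rot: [3.141, 0.031, -0.0]
contact_force: [-0.3, -1.1, -2.4]
width: 0.0127
grip_force: 79.5
```

```bash
python3 - <<'E'
from h import *
np.set_printoptions(precision=4,suppress=True)
m,im=load('sc8');print('hole scene',onz(m,225+168/4-.5,150+183/4-.5,.079))
m,im=load('sd8');print('hole side',onz(m,215+177/4-.5,140+181/4-.5,.079))
s=bot.sense();print(s['clock'],s['ee_pos'],s['contact_force'])
E
```

```text
hole scene [0.4893 0.0767 0.079 ]
hole side [0.4886 0.075  0.079 ]
18.65 [0.4881 0.0385 0.1584] [-0.2858 -1.0911 -2.4399]
```

Request:
drive_tool --moves '[[[0.002,0,0.01,0,0,0],[0,0,0.01,0,0,0],[0,0,0.01,0,0,0],[0,0,0.005,0,0,0],[0,0,0,0,0,0]]]'

```text
clock: 19.15
ee_pos: [0.4886, 0.0381, 0.1475]
tool_rot: [3.141, 0.03, -0.002]
contact_force: [0.3, -0.1, -3.5]
width: 0.0123
grip_force: 79.5
```

Request:
drive_tool --moves '[[[0,0,0.005,0,0,0],[0,0,0.005,0,0,0],[0,0,0,0,0,0]]]'

```text
clock: 19.45
ee_pos: [0.4886, 0.0383, 0.1447]
tool_rot: [3.141, 0.03, -0.001]
contact_force: [-1.3, -0.2, -3.7]
width: 0.0129
grip_force: 79.5
```

Request:
drive_tool --moves '[[[0,0,0.005,0,0,0],[0,0,0.005,0,0,0],[0,0,0,0,0,0]]]'

```text
clock: 19.75
ee_pos: [0.4886, 0.0383, 0.1417]
tool_rot: [3.141, 0.03, -0.001]
contact_force: [-0.5, 0.7, -3.3]
width: 0.0124
grip_force: 79.5
```

The hole is over the pin with no lateral force. Now I'll press down.

Request:
drive_tool --moves '[[[0,0,0.005,0,0,0],[0,0,0.005,0,0,0],[0,0,0.005,0,0,0],[0,0,0,0,0,0]]]'

```text
clock: 20.15
ee_pos: [0.4887, 0.0384, 0.138]
tool_rot: [3.141, 0.031, -0.0]
contact_force: [-4.2, 0.1, 4.7]
width: 0.013
grip_force: 80.9
```

Request:
drive_tool --moves '[[[0,0,0.005,0,0,0],[0,0,0.005,0,0,0],[0,0,0,0,0,0]]]'

```text
clock: 20.45
ee_pos: [0.4887, 0.0384, 0.1355]
tool_rot: [3.141, 0.031, 0.0]
contact_force: [-6.4, 0.6, 8.1]
width: 0.0126
grip_force: 81.4
```

Request:
drive_tool --moves '[[[-0.003,0,0.004,0,0,0],[0,0,0.004,0,0,0],[0,0,0,0,0,0]]]'

```text
clock: 20.75
ee_pos: [0.4886, 0.0384, 0.134]
tool_rot: [3.141, 0.032, 0.003]
contact_force: [-4.5, -0.6, 11.7]
width: 0.0124
grip_force: 81.8
```

Request:
drive_tool --moves '[[[-0.002,0,0.005,0,0,0],[0,0,0.004,0,0,0],[0,0,0,0,0,0],[0,0,0,0,0,0]]]'

```text
clock: 21.15
ee_pos: [0.4885, 0.0384, 0.1338]
tool_rot: [3.141, 0.034, 0.006]
contact_force: [-10.0, -1.1, 29.8]
width: 0.0124
grip_force: 84.4
```

Request:
drive_tool --moves '[[[0,0,-0.003,0,0,0],[0,0,0,0,0,0],[0,0,0,0,0,0],[0,0,0,0,0,0]]]'

```text
clock: 21.55
ee_pos: [0.4885, 0.0384, 0.1339]
tool_rot: [3.141, 0.033, 0.006]
contact_force: [-7.8, -1.0, 23.6]
width: 0.0127
grip_force: 83.5
```

```bash
python3 - <<'E'
from h import *
np.set_printoptions(precision=4,suppress=True)
m,im=shot('scene','sc9');m,i2=load('sc0' if 0 else 'scene0')
s=bot.sense();print(s['clock'],s['ee_pos'],s['contact_force'],s['ft_torque'],s['grip_force'],s['joint_velocities'])
d=cv2.absdiff(im,i2).max(2)
print('can',d[210:300,385:462].mean(),'knife',d[275:384,230:385].mean(),'lid',d[155:188,118:170].mean())
E
```

```text
21.6 [0.4885 0.0384 0.1339] [-7.8063 -0.217  23.4651] [-0.2658  2.3552  0.0181] 83.45258116722107 [ 0.0009  0.0002  0.0012 -0.0003 -0.0005  0.0002]
can 3.8386724386724387 knife 5.149866824504291 lid 2.4073426573426575
```

```bash
python3 -c "
from cell import bot
print(bot.finish_job())"
```

```text
the job is handed in; nothing more can be done
None
```

I handed the job in at about 21.6 s of the 72 s limit; no verdict came back. The three tins stood closed up against the stop, the cover hole was down over the pin, and the gripper was still pressing the cover fully down with about 23 N. The scene camera showed the can, lid and knife unmoved.

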